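# Put the glaze jar from the banding wheel away in its case

### The job

The glaze jar that stands on the banding wheel is to be put away in the case whose lid has the jar's colour. First lift that case's lid by its knob and ease it back, without slamming or straining it, until you feel it rest on its stop past upright; then stand the jar upright on the floor of the case, setting it down gently. Keep off the lamp above the cases, leave the other case shut and the other jar on its wooden riser, and do not disturb the other things on the bench.

Things in the scene. Friction and masses are not known exactly. Their poses are not given: they have to be found in the camera images.
- lid_blue (a joint): angle of the blue lid, rad: 0 shut, growing as it opens, 1.57 upright; a hard stop ends it past upright, somewhere from 1.7 to 1.95, differing from case to case, to be found by feel. Stiff hinge (0.075 N m): the lid stays where left within 0.3 rad of upright, and on to its stop, but falls shut from well below
- lid_blue_knob (a point): centre of the blue lid's steel knob: a cylinder 22 mm across, 28 mm long, axis along the case's y (pinched by its flat ends it turns between the fingers), 26 mm ahead of the lid's front edge on a stem 12 mm wide. Swings about the hinge at 190 mm radius; shut, it is 5 mm above the hinge
- lid_blue_hinge (a point): point on the hinge axis (along the case's y) of the blue lid, in the middle of its width, at the height of the shut lid's underside, 93 mm above the table. The lid is a blue board 166 x 154 x 10 mm of about 0.2 kg
- case_blue: pale wooden case with a blue lid, 160 (x) x 150 (y) x 80 mm high, walls and floor 6 mm, fixed on the station. Origin: centre of its underside, 12 mm above the table; the front with the knob faces its -x (towards the robot), the lid's hinge is at its top rear edge (x = +80 mm)
- lid_red (a joint): angle of the red lid, rad: 0 shut, growing as it opens, 1.57 upright; a hard stop ends it past upright, somewhere from 1.7 to 1.95, differing from case to case, to be found by feel. Stiff hinge (0.075 N m): the lid stays where left within 0.3 rad of upright, and on to its stop, but falls shut from well below
- lid_red_knob (a point): centre of the red lid's steel knob: a cylinder 22 mm across, 28 mm long, axis along the case's y (pinched by its flat ends it turns between the fingers), 26 mm ahead of the lid's front edge on a stem 12 mm wide. Swings about the hinge at 190 mm radius; shut, it is 5 mm above the hinge
- lid_red_hinge (a point): point on the hinge axis (along the case's y) of the red lid, in the middle of its width, at the height of the shut lid's underside, 93 mm above the table. The lid is a red board 166 x 154 x 10 mm of about 0.2 kg
- case_red: pale wooden case with a red lid, 160 (x) x 150 (y) x 80 mm high, walls and floor 6 mm, fixed on the station. Origin: centre of its underside, 12 mm above the table; the front with the knob faces its -x (towards the robot), the lid's hinge is at its top rear edge (x = +80 mm)
- jar_blue: blue jar with a white cap, 48 mm across, 65 mm high, about 0.2 kg; origin: centre of its underside, z up. At the start one jar stands on the wheel and the other on the riser
- jar_red: red jar with a white cap, 48 mm across, 65 mm high, about 0.2 kg; origin: centre of its underside, z up. At the start one jar stands on the wheel and the other on the riser
- wheel: dark steel banding wheel (round turntable on a foot, does not turn), 116 mm across, top 45 mm above the table; origin: centre of its underside. The jar on it is the one to put away
- riser: wooden block 100 x 100 x 45 mm on which the other jar stands; origin: centre of its underside
- lamp: aluminium lamp bar, 50 x 460 x 30 mm (x, y, z), fixed level on posts above the hinges; origin: its centre, 360 mm above the table, 15 to 25 mm behind the hinge line. With a lid upright its knob is 60 mm under it, so the gripper must lean: body back to the robot, fingers forward and down. Past upright the knob swings under the lamp, where the gripper's body cannot follow
- tile: white tile 100 x 100 x 12 mm lying near the robot; origin: centre of its underside
- bulb: blue glaze bulb, 52 mm across, 85 mm high, pointed, standing; origin: centre of its underside
- brush: brush lying on the table; origin near its middle
- cup: white cup, 72 mm across, 85 mm high; origin: centre of its underside
- bowl: terracotta bowl, 100 mm across, 45 mm high; origin: centre of its underside
- prop: white kiln prop, cylinder 36 mm across, 60 mm high; origin: centre of its underside
There are look-alikes about, which are no part of the job. Leave any orange or turquoise look-alike of the jar_red alone.

How it is judged:
By the outcome, as a careful person would: the job done as asked, in the order asked, and still so for the second after the job is handed in, with the robot touching nothing.
It also fails if it takes over 72 s, if anything falls off the work surface, if the arm or the gripper's body presses on something with over 40 N, if the wrist force passes 120 N, or if a joint passes its speed limit or range.

### The arm

A 6-joint arm with a two-finger parallel gripper is mounted at the origin on the work surface. World frame = base frame: x ahead of the robot, y to its left, z up, the work surface at z = 0. Lengths are in mm, angles in rad, forces in N, time in s.
With the tool pointing down it reaches from about 350 to 875 mm from the base axis. Payload 4.2 kg.
Tool frame: the origin (TCP) lies midway between the tips of the shut fingers; the grasp point (between the pads) lies 19 mm behind it; z points along the fingers, y is the line along which they close (so a half turn about z gives the same grasp; the last joint's range is limited). The gripper opens to 85 mm and grips with 20 to 120 N. Pads are 22 mm wide; open, the fingers measure 114 mm over their backs; the gripper's body (76 mm by 85 mm) begins 54 mm behind the grasp point. The pads swing forward as they close: fully open they stand 13 mm farther back than shut.
Start: joints at [-1.084, 0.385, 0.008, 0, -1.194, -0.259], TCP at [141.164, -608.828, 231.312] pointing down, gripper open.
Joint ranges: [-3.14, 3.14], [-1.21, 2.06], [-1.07, 1.41], [-3.16, 2.05], [-2.99, -0.16], [-3.1, 3.1]. Speed limits (rad/s): [2.79, 2.79, 3.14, 3.14, 3.14, 3.14].

### API

Orientations are given as a unit quaternion [x, y, z, w].
In Python, from bench import read_state, get_image, job_done gives the robot as it stands.
- The arm moves only by the shell command python3 -m jog 'ROWS'. ROWS is JSON, a list of rows, each a list of 3 entries, a list of its own where there are three numbers: the shift along the world's x, y, z scaled (see below), then the turn, a rotation vector about the world's x, y, z scaled (see below), then the gripper's target within -1 to 1 (shut at 1, half-way at 0, fully open at -1). In form: [[[x, y, z], [wx, wy, wz], claw], ...]. A call has 1 to 20 rows; each row is the pose to reach, as a shift and turn from the pose commanded when the call began; what a row does not reach only later rows make up. The controller multiplies each number of a shift by 10 cm and each number of a turn by 120 degrees. A row lasts 1/10 s, in which the tool goes at most 50 mm and 8.59 degrees, less where a joint would pass 70% of its speed; a pose out of reach is approached as far as the arm can. A call with a number of a shift or a turn outside -1 to 1 is refused whole. A call with a gripper value outside its range is refused whole. The fingers move at their own pace and stop on an object; the grip force is fixed at half the most. Time passes only in rows, so rows that repeat a pose let the fingers close. It gives the time, the measured TCP pose, the force, the opening and the grip force at its end, in the units of the state.
- read_state(): the state, without advancing time (a new reading comes with each control period).
- get_image(name): name is "side" or "top"; returns a dict with "frame" (384x512x3 uint8, red, green, blue), "range_z" (384x512 float32, mm along the optical axis (not along the pixel's ray), 0 where there is no reading), "fx", "fy", "cx", "cy" (pixels), "R" (3x3) and "t" (3): a world point X has camera coordinates R X + t. Camera axes: x right, y down, z forward; pixel columns grow to the right and rows downward; lengths in mm; the calibration is good to about 2 mm. A picture is of the moment at which its call begins.
- job_done(): hands the job in; it is judged then, once.
The state is a dict: "clock": time; "joints": joint angles; "joint_vel": joint speeds; "joint_efforts": joint torques, N m; "position": TCP position; "ee_rot": TCP orientation; "contact_force": force on the tool from outside, world axes, zero at the start; "wrist_torque": the same for the moment, N m; "gripper_width": finger opening in mm; "grasp_force": force on a finger pad.
Only numpy, scipy, OpenCV 4.12 (cv2) and the standard library are available. Lean on these libraries where they do the work, as an engineer would, in place of code of your own. Each camera call takes 0.05 s, during which the arm holds its last target. There are 200 camera calls.

## Working session

There is one attempt and no reset: what is moved stays moved. The work goes in short steps, Python scripts to look and compute and a shell command to move; the robot and the scene stay as the last step left them, time stands still between calls to the robot, and variables do not carry over. Pictures are saved under pics/ and viewed, at most 10 in all, crops included, and the job is handed in when it is done.

```bash
mkdir -p pics; ls; python3 - <<'E'
from bench import *
import cv2, numpy as np, pickle
s=read_state(); print(s)
for n in("side","top"):
    g=get_image(n); pickle.dump(g,open(n+'.pkl','wb'))
    cv2.imwrite(f'pics/{n}0.png',cv2.cvtColor(g['frame'],cv2.COLOR_RGB2BGR)); print(n,g['fx'],g['fy'],g['cx'],g['cy'],np.round(g['R'],3).tolist(),np.round(g['t'],1).tolist())
E
```

```text
pics
{'clock': 0.0, 'joints': array([-1.08439892e+00,  3.85608231e-01,  6.64271801e-03, -4.90663655e-04,
       -1.19398595e+00, -2.58558627e-01]), 'joint_vel': array([ 0.00124736,  0.00126245,  0.00047744,  0.00043133, -0.00235071,
        0.00018526]), 'joint_efforts': array([ 4.63197284e-04, -3.92289019e+01,  1.88391817e+01,  4.18628901e+00,
       -4.76789370e-03, -4.37301736e-06]), 'position': array([ 141.03694948, -608.29514867,  230.19822625]), 'ee_rot': array([-1.13583147e-01,  9.93527884e-01,  1.08666228e-03, -1.79767445e-04]), 'contact_force': array([ 0.06910662, -0.32463566,  0.67967203]), 'wrist_torque': array([-0.01328631,  0.03656454,  0.04224243]), 'grasp_force': 0.0, 'gripper_width': 85.13678221165415}
side 461.24559390553907 461.24559390553907 248.71070499746918 191.58248839955954 [[0.84, -0.542, -0.012], [-0.293, -0.434, -0.852], [0.457, 0.72, -0.523]] [-412.4, 304.7, 1417.3]
top 362.15084454106295 362.15084454106295 257.4834984043772 188.84115622255743 [[-0.069, -0.998, -0.002], [-0.976, 0.068, -0.208], [0.208, -0.012, -0.978]] [-26.5, 495.5, 1260.6]
```

```bash
python3 -c "
import cv2,numpy as np
a=cv2.imread('pics/side0.png');b=cv2.imread('pics/top0.png');print(a.shape)"
```

```text
(384, 512, 3)
```

View pics/side0.png

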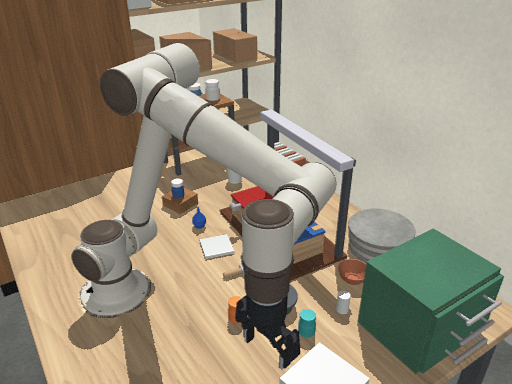

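View pics/top0.png

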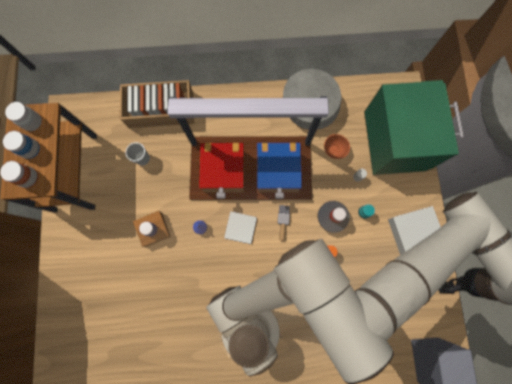

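Side view: the blue jar stands on the riser at (178,188); the gripper hides the wheel. Top view: wheel at (334,217) with a white-capped jar at (339,214), red lid at (221,165) with its knob at (221,195), and blue lid at (279,165).

Things that could be mistaken for the jar (top view): capped jar on wheel (339,214), orange look-alike (333,250), turquoise look-alike (366,211), jar on riser (147,229), prop (361,174), bulb (200,227), and shelf jars (20,115 to 175). I'm choosing the one on the wheel and will check it in a crop.

```bash
cat > h.py <<'E'
import cv2, numpy as np
from bench import *
def ray(g,u,v):
    R=np.array(g['R']);t=np.array(g['t']);d=R.T@np.array([(u-g['cx'])/g['fx'],(v-g['cy'])/g['fy'],1]);return -R.T@t,d
def plane(g,u,v,z):
    c,d=ray(g,u,v);return c+d*(z-c[2])/d[2]
def cloud(g):
    R=np.array(g['R']);t=np.array(g['t']);Z=g['range_z'];v,u=np.mgrid[:Z.shape[0],:Z.shape[1]]
    P=np.stack([(u-g['cx'])/g['fx']*Z,(v-g['cy'])/g['fy']*Z,Z],-1)
    W=(P-t)@R; W[Z==0]=np.nan; return W
def proj(g,X):
    c=np.array(g['R'])@X+g['t'];return g['fx']*c[0]/c[2]+g['cx'],g['fy']*c[1]/c[2]+g['cy']
E
python3 - <<'E'
from h import *
import pickle
g=pickle.load(open('top.pkl','rb'));f=g['frame'];W=cloud(g)
crop=f[135:265,185:385];cv2.imwrite('pics/crop0.png',cv2.cvtColor(cv2.resize(crop,None,fx=4,fy=4,interpolation=cv2.INTER_CUBIC)[:,:800],cv2.COLOR_RGB2BGR))
for n,u,v in [('redlid',221,165),('bluelid',279,165),('capwheel',339,214),('wheel',325,222),('orange',333,250),('turq',366,211),('lamp',248,107),('riserjar',147,229),('tile',240,227),('brush',285,215),('bulb',200,227),('cup',137,153),('bowl',337,147),('prop',361,174)]:
    print(n,np.round(W[v,u]))
hsv=cv2.cvtColor(f,cv2.COLOR_RGB2HSV);h,s,v=cv2.split(hsv)
roi=np.zeros_like(h,bool);roi[120:205,190:312]=1
for n,m in (('red',((h<8)|(h>172))&(s>150)&(v>90)),('blue',(h>105)&(h<125)&(s>130)&(v>80))):
    m=(m&roi).astype(np.uint8);k,l,st,_=cv2.connectedComponentsWithStats(m);i=1+np.argmax(st[1:,4]);c=max(cv2.findContours((l==i).astype(np.uint8),0,1)[0],key=cv2.contourArea)
    r=cv2.minAreaRect(c);b=np.array([plane(g,*p,103) for p in cv2.boxPoints(r)]);print(n,np.round(r[0]),np.round(b[:,:2]).tolist(),'mean',np.round(b.mean(0)), 'z',np.nanmedian(W[l==i][:,2]),[round(float(np.linalg.norm(b[j]-b[j-1]))) for j in range(4)])
# wheel-jar cap & steel knob candidates
Z=W[...,2];
m=(Z>100)&(Z<125);m[:200]=0;m[235:]=0;m[:,:320]=0;m[:,355:]=0
print('cap',np.round(np.nanmean(W[m],0),1),np.round(np.ptp(W[m],axis=0)),m.sum())
m=(Z>35)&(Z<55);m[:195]=0;m[240:]=0;m[:,:310]=0;m[:,355:]=0
print('wheel',np.round(np.nanmean(W[m],0),1),np.round(np.nanmin(W[m],0)),np.round(np.nanmax(W[m],0)))
m=(Z>340)&(Z<390);m[:90]=0;m[125:]=0;m[:,:160]=0;m[:,335:]=0
print('lamp',np.round(np.nanmean(W[m],0),1),np.round(np.nanmin(W[m],0)),np.round(np.nanmax(W[m],0)))
for u0,u1 in((212,232),(268,290)):
    m=(Z>85)&(Z<125);m[:189]=0;m[203:]=0;m[:,:u0]=0;m[:,u1:]=0
    print('knob',np.round(np.nanmean(W[m],0),1),np.round(np.nanmin(W[m],0)),np.round(np.nanmax(W[m],0)),m.sum())
E
```

```text
redlid [577.  62. 101.]
bluelid [ 564. -143.   97.]
capwheel [ 374. -332.  108.]
wheel [ 356. -294.   43.]
orange [ 255. -307.   65.]
turq [ 383. -439.   63.]
lamp [666. -47. 370.]
riserjar [368. 323. 107.]
tile [363.  12.  11.]
brush [ 395. -155.   20.]
bulb [368. 151.  57.]
cup [675. 390.   5.]
bowl [ 644. -377.    9.]
prop [ 519. -439.   62.]
red [220. 165.] [[668.0, 140.0], [656.0, -20.0], [488.0, -10.0], [499.0, 146.0]] mean [578.  64. 103.] z 100.84411906248758 [169, 161, 168, 157]
blue [279. 166.] [[645.0, -74.0], [634.0, -223.0], [478.0, -209.0], [488.0, -63.0]] mean [ 561. -142.  103.] z 100.94925942251827 [157, 150, 157, 146]
cap [ 375.7 -331.8  108.5] [41. 42. 13.] 128
wheel [ 375.9 -321.    43.7] [ 321. -383.   36.] [ 435. -268.   55.]
lamp [665.3 -42.8 371. ] [ 629. -276.  345.] [718. 184. 380.]
knob [473.6  68.9 103.7] [461.  56.  96.] [492.  82. 111.] 60
knob [ 458.1 -133.6  103.2] [ 446. -148.   91.] [ 476. -120.  112.] 60
```

View pics/crop0.png

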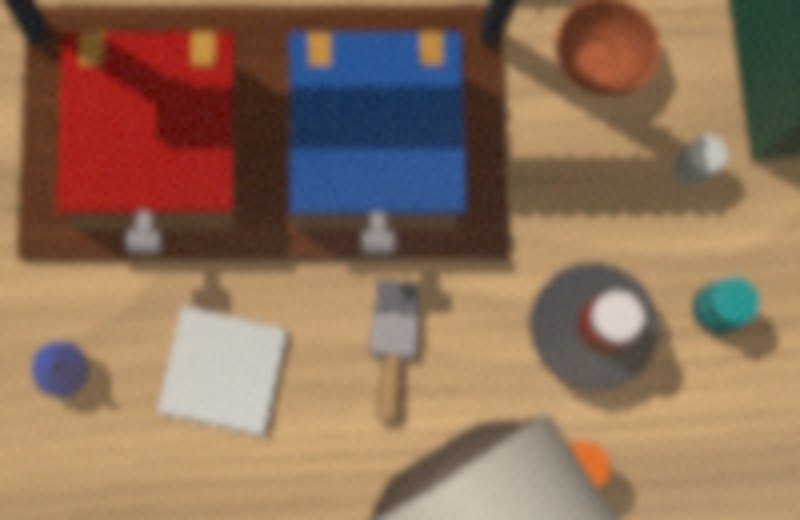

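The crop confirms that the jar on the wheel is red with a white cap, at crop (615,318), so it goes in the red case at crop (145,120), whose knob is at crop (144,232). The positions agree with the given sizes: jar ≈ (376,-332), top 110; red knob ≈ (468,71,98); hinge ≈ (657,57,93); case yaw ≈ -4.3°. Next I'll move towards the knob.

```bash
python3 -m jog '[[[0.5,0.5,0.2],[0,0,0],-1],[[1,1,0.2],[0,0,0],-1],[[1,1,0.2],[0,0,0],-1],[[1,1,0.2],[0,0,0],-1]]'
python3 -m jog '[[[0.5,0.5,0],[0,0,-0.07],-1],[[1,1,0],[0,0,-0.145],-1],[[1,1,0],[0,0,-0.145],-1],[[1,1,0],[0,0,-0.145],-1]]'
python3 -m jog '[[[0.4,0.5,0],[0,0,0],-1],[[0.6,1,0],[0,0,0],-1],[[0.6,1,0],[0,0,0],-1]]'
python3 -m jog '[[[0.1,0.5,0],[0,0,0],-1],[[0.3,1,0],[0,0,0],-1]]'
python3 -m jog '[[[0,0.5,0],[0,0,0],-1],[[0,1,0],[0,0,0],-1]]'
python3 -m jog '[[[0,0.5,0],[0,0,0],-0.3],[[0,1,0],[0,0,0],-0.3]]'
python3 -m jog '[[[0,0.5,0],[-0.006,-0.07,0],-0.3],[[0,0.7,0],[-0.0125,-0.166,0],-0.3],[[0,0.7,-0.2],[-0.0125,-0.166,0],-0.3],[[0,0.7,-0.2],[-0.0125,-0.166,0],-0.3],[[0,0.7,-0.2],[-0.0125,-0.166,0],-0.3]]'
python3 - <<'E'
from h import *
from scipy.spatial.transform import Rotation as Ro
s=read_state();print(np.round(Ro.from_quat(s['ee_rot']).as_matrix(),3).tolist(),np.round(s['joints'],2))
for n in('top','side'):
    g=get_image(n);W=cloud(g);print(n,np.round(proj(g,np.array([468,71,98]))))
    f=g['frame']
    u,v=map(int,proj(g,np.array([468,71,98])))
    c=f[max(v-60,0):v+60,u-80:u+80];cv2.imwrite(f'pics/k_{n}.png',cv2.cvtColor(cv2.resize(c,None,fx=2.5,fy=2.5),cv2.COLOR_RGB2BGR))
a=[cv2.imread(f'pics/k_{n}.png') for n in('top','side')];cv2.imwrite('pics/k.png',np.hstack(a))
E
```

```text
clock: 0.5
position: [243.9, -506.0, 251.9]
ee_rot: [-0.116, 0.993, -0.0, 0.001]
contact_force: [-0.7, 0.6, 0.0]
gripper_width: 85.1
grasp_force: 0.0
clock: 0.9
position: [343.9, -406.0, 251.0]
ee_rot: [0.035, 0.999, 0.0, 0.0]
contact_force: [0.7, -0.3, 0.8]
gripper_width: 85.3
grasp_force: 0.0
clock: 1.2
position: [401.8, -306.8, 250.9]
ee_rot: [0.037, 0.999, 0.0, -0.0]
contact_force: [-0.3, 0.3, 0.8]
gripper_width: 85.2
grasp_force: 0.0
clock: 1.4
position: [428.5, -212.7, 250.9]
ee_rot: [0.039, 0.999, 0.0, -0.001]
contact_force: [1.6, -0.8, 0.9]
gripper_width: 85.6
grasp_force: 0.0
clock: 1.6
position: [429.2, -112.2, 250.9]
ee_rot: [0.039, 0.999, -0.0, -0.0]
contact_force: [1.4, 0.4, -0.2]
gripper_width: 85.3
grasp_force: 0.0
clock: 1.8
position: [428.9, -12.2, 251.3]
ee_rot: [0.038, 0.999, -0.0, -0.0]
contact_force: [1.7, 0.3, -0.3]
gripper_width: 59.3
grasp_force: 0.0
clock: 2.3
position: [429.7, 56.4, 231.8]
ee_rot: [0.037, 0.984, -0.007, 0.173]
contact_force: [-0.4, -0.2, 1.1]
gripper_width: 55.6
grasp_force: 0.0
[[-0.937, 0.076, 0.34], [0.071, 0.997, -0.026], [-0.341, -0.0, -0.94]] [ 0.66 -0.13 -0.78  0.37 -0.69 -2.56]
top [220. 196.]
side [232. 207.]
```

View pics/k.png

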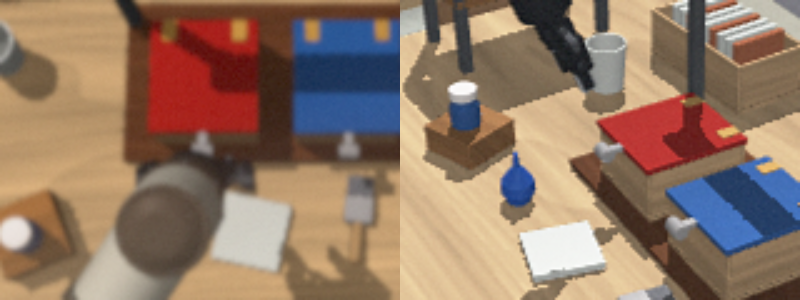

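In both views the predicted knob pixel falls on the knob to within about 1–2 px, so I take the knob as (470,70,98). Now I'll descend over it and pinch.

```bash
python3 -m jog '[[[0.12,0.07,-0.45],[0,0,0],-0.3],[[0.25,0.14,-0.9],[0,0,0],-0.3],[[0.25,0.14,-0.9],[0,0,0],-0.3],[[0.25,0.14,-0.9],[0,0,0],-0.3]]'
python3 -m jog '[[[0.05,0,-0.14],[0,0,0],-0.3],[[0.1,0,-0.28],[0,0,0],-0.3],[[0.15,0,-0.42],[0,0,0],-0.3],[[0.2,0,-0.57],[0,0,0],-0.3],[[0.2,0,-0.57],[0,0,0],-0.3]]'
python3 -m jog '[[[0,0,0],[0,0,0],1],[[0,0,0],[0,0,0],1],[[0,0,0],[0,0,0],1],[[0,0,0],[0,0,0],1],[[0,0,0],[0,0,0],1],[[0,0,0],[0,0,0],1]]'
python3 -c "
from bench import *;import numpy as np;s=read_state();print(np.round(s['joints'],2),s['contact_force'],s['wrist_torque'])"
```

```text
clock: 2.8
position: [456.1, 70.0, 141.5]
ee_rot: [0.039, 0.984, -0.007, 0.173]
contact_force: [0.1, -0.2, 0.9]
gripper_width: 55.4
grasp_force: 0.0
clock: 3.3
position: [479.6, 69.3, 97.9]
ee_rot: [0.039, 0.985, -0.005, 0.167]
contact_force: [0.2, 0.0, 0.9]
gripper_width: 55.5
grasp_force: 0.0
clock: 3.9
position: [477.4, 70.1, 97.3]
ee_rot: [0.037, 0.985, -0.005, 0.166]
contact_force: [-1.9, -0.5, 6.0]
gripper_width: 26.4
grasp_force: 58.8
[ 0.39  0.16 -1.03  1.09 -0.17 -3.1 ] [-1.91645197 -0.521289    6.02628918] [-0.23274112  0.7396502  -0.03297147]
```

The arm ran into its joint limits there (j6 = -3.1, j5 ≈ -0.17), so the tips only reached the top of the knob. I'll release, rise, straighten to vertical, turn the tool half round to centre j6, and grasp again vertically.

```bash
python3 -m jog '[[[0,0,0],[0,0,0],-0.3],[[0,0,0],[0,0,0],-0.3],[[0,0,0],[0,0,0],-0.3],[[-0.05,0,0.15],[0,0,0],-0.3],[[-0.1,0,0.4],[0,0,0],-0.3],[[-0.2,0,0.8],[0,0,0],-0.3],[[-0.2,0,0.9],[0,0,0],-0.3],[[-0.2,0,0.9],[0.0125,0.166,0],-0.3],[[-0.2,0,0.9],[0.0125,0.166,0],-0.3],[[-0.2,0,0.9],[0.0125,0.166,0],-0.3],[[-0.2,0,0.9],[0.0125,0.166,0],-0.3]]'
python3 -m jog '[[[0,0,0],[0,0,0.75],-0.3],[[0,0,0],[0,0,0.75],-0.3],[[0,0,0],[0,0,0.75],-0.3],[[0,0,0],[0,0,0.75],-0.3],[[0,0,0],[0,0,0.75],-0.3],[[0,0,0],[0,0,0.75],-0.3],[[0,0,0],[0,0,0.75],-0.3],[[0,0,0],[0,0,0.75],-0.3],[[0,0,0],[0,0,0.75],-0.3],[[0,0,0],[0,0,0.75],-0.3],[[0,0,0],[0,0,0.75],-0.3]]'
python3 -m jog '[[[0,0,0],[0,0,0.75],-0.3],[[0,0,0],[0,0,0.75],-0.3],[[0,0,0],[0,0,0.75],-0.3],[[0,0,0],[0,0,0.75],-0.3],[[0,0,0],[0,0,0.75],-0.3],[[0,0,0],[0,0,0.75],-0.3],[[0,0,0],[0,0,0.75],-0.3],[[0,0,0],[0,0,0.75],-0.3],[[0,0,0],[0,0,0.75],-0.3],[[0,0,0],[0,0,0.75],-0.3],[[0,0,0],[0,0,0.75],-0.3],[[0,0,0],[0,0,0.75],-0.3]]'
python3 - <<'E'
from h import *
from scipy.spatial.transform import Rotation as Ro
s=read_state();print(np.round(Ro.from_quat(s['ee_rot']).as_matrix(),3).tolist(),np.round(s['joints'],2))
E
```

```text
clock: 5.0
position: [459.0, 70.4, 185.6]
ee_rot: [0.038, 0.999, 0.001, -0.009]
contact_force: [-0.2, -0.1, 0.2]
gripper_width: 55.7
grasp_force: 0.0
clock: 6.1
position: [455.2, 69.2, 185.1]
ee_rot: [-0.682, 0.731, -0.006, -0.007]
contact_force: [0.5, 0.1, 0.3]
gripper_width: 55.6
grasp_force: 0.0
clock: 7.3
position: [455.4, 69.2, 185.2]
ee_rot: [0.999, -0.037, 0.008, 0.001]
contact_force: [0.1, -0.5, 0.1]
gripper_width: 55.4
grasp_force: 0.0
[[0.997, -0.074, 0.017], [-0.074, -0.997, -0.003], [0.017, 0.002, -1.0]] [ 0.51  0.14 -0.46  0.01 -0.96  0.98]
```

```bash
python3 -m jog '[[[0.15,0.01,-0.3],[0,0,0],-0.3],[[0.15,0.01,-0.5],[0,0,0],-0.3],[[0.15,0.01,-0.65],[0,0,0],-0.3],[[0.15,0.01,-0.8],[0,0,0],-0.3],[[0.15,0.01,-0.9],[0,0,0],-0.3],[[0.15,0.01,-1],[0,0,0],-0.3],[[0.15,0.01,-1],[0,0,0],-0.3]]'
python3 -m jog '[[[0,0,0],[0,0,0],1],[[0,0,0],[0,0,0],1],[[0,0,0],[0,0,0],1],[[0,0,0],[0,0,0],1],[[0,0,0],[0,0,0],1],[[0,0,0],[0,0,0],1]]'
python3 - <<'E'
from h import *
s=read_state();print(np.round(s['joints'],2),s['contact_force'],s['wrist_torque'])
for n in('top','side'):
    g=get_image(n);f=g['frame']
    u,v=map(int,proj(g,np.array([468,71,98])))
    c=f[max(v-60,0):v+60,u-80:u+80];cv2.imwrite(f'pics/k_{n}.png',cv2.cvtColor(cv2.resize(c,None,fx=2.5,fy=2.5),cv2.COLOR_RGB2BGR))
a=[cv2.imread(f'pics/k_{n}.png') for n in('top','side')];cv2.imwrite('pics/k2.png',np.hstack(a))
E
```

```text
clock: 8.0
position: [470.6, 70.3, 84.6]
ee_rot: [0.999, -0.037, 0.007, 0.002]
contact_force: [0.1, 0.4, 0.6]
gripper_width: 55.5
grasp_force: 0.0
clock: 8.6
position: [472.0, 70.5, 86.6]
ee_rot: [0.999, -0.037, 0.009, 0.001]
contact_force: [-1.2, -2.9, 6.3]
gripper_width: 26.9
grasp_force: 59.7
[ 0.5   0.3  -0.56  0.02 -0.7   0.99] [-1.22266025 -2.90911445  6.31836638] [-0.77671264  0.22387164  0.18889085]
```

View pics/k2.png

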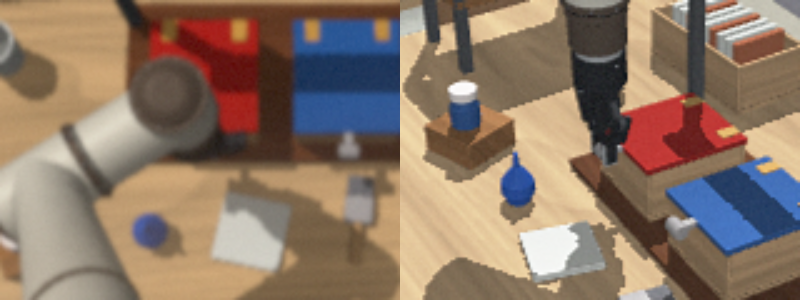

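Side view: the fingers straddle the knob at (605,150) in the crop, and the opening of 26.9 mm means it is held by its flat ends. Now I'll compute the arc, leaning the gripper as the lid opens.

```bash
cat > arc.py <<'E'
import numpy as np
def pose(th):
    lam=np.radians(65)*min(th/1.5,1)
    x=-190*np.cos(th)+5*np.sin(th)+12*np.sin(lam); z=190*np.sin(th)+5*np.cos(th)-12*np.cos(lam)
    return np.array([x*.997,-x*.075,z])/100, lam*180/np.pi/120*np.array([-.075,-.997,0])
def chunk(a,b,n):
    p0,l0=pose(a)
    rows=[]
    for t in np.linspace(a,b,n+1)[1:]:
        p,l=pose(t); rows.append([[round(float(v),3) for v in p-p0],[round(float(v),3) for v in l-l0],1])
    print(a,b,str(rows).replace(' ',''))
if __name__=='__main__':
    chunk(0,.45,10);chunk(.45,.95,10);chunk(.95,1.5,11)
E
python3 arc.py
```

```text
0 0.45 [[[0.008,-0.001,0.085],[-0.001,-0.016,0.0],1],[[0.02,-0.002,0.171],[-0.002,-0.032,0.0],1],[[0.036,-0.003,0.256],[-0.004,-0.049,0.0],1],[[0.056,-0.004,0.34],[-0.005,-0.065,0.0],1],[[0.079,-0.006,0.424],[-0.006,-0.081,0.0],1],[[0.106,-0.008,0.507],[-0.007,-0.097,0.0],1],[[0.137,-0.01,0.59],[-0.009,-0.113,0.0],1],[[0.171,-0.013,0.671],[-0.01,-0.13,0.0],1],[[0.209,-0.016,0.75],[-0.011,-0.146,0.0],1],[[0.25,-0.019,0.828],[-0.012,-0.162,0.0],1]]
0.45 0.95 [[[0.05,-0.004,0.085],[-0.001,-0.018,0.0],1],[[0.104,-0.008,0.168],[-0.003,-0.036,0.0],1],[[0.161,-0.012,0.248],[-0.004,-0.054,0.0],1],[[0.223,-0.017,0.326],[-0.005,-0.072,0.0],1],[[0.288,-0.022,0.4],[-0.007,-0.09,0.0],1],[[0.356,-0.027,0.472],[-0.008,-0.108,0.0],1],[[0.428,-0.032,0.541],[-0.009,-0.126,0.0],1],[[0.503,-0.038,0.606],[-0.011,-0.144,0.0],1],[[0.581,-0.044,0.668],[-0.012,-0.162,0.0],1],[[0.662,-0.05,0.726],[-0.014,-0.18,0.0],1]]
0.95 1.5 [[[0.083,-0.006,0.054],[-0.001,-0.018,0.0],1],[[0.169,-0.013,0.105],[-0.003,-0.036,0.0],1],[[0.256,-0.019,0.151],[-0.004,-0.054,0.0],1],[[0.346,-0.026,0.193],[-0.005,-0.072,0.0],1],[[0.437,-0.033,0.231],[-0.007,-0.09,0.0],1],[[0.53,-0.04,0.264],[-0.008,-0.108,0.0],1],[[0.623,-0.047,0.293],[-0.009,-0.126,0.0],1],[[0.718,-0.054,0.318],[-0.011,-0.144,0.0],1],[[0.814,-0.061,0.338],[-0.012,-0.162,0.0],1],[[0.91,-0.068,0.353],[-0.014,-0.18,0.0],1],[[1.007,-0.076,0.364],[-0.015,-0.198,0.0],1]]
```

```bash
python3 -m jog '[[[0.01,0,0.08],[0,-0.016,0],1],[[0.02,0,0.17],[0,-0.03,0],1],[[0.04,0,0.26],[0,-0.05,0],1],[[0.06,0,0.34],[-0.005,-0.065,0],1],[[0.08,-0.01,0.42],[-0.006,-0.08,0],1],[[0.11,-0.01,0.51],[-0.007,-0.1,0],1],[[0.14,-0.01,0.59],[-0.009,-0.113,0],1],[[0.17,-0.01,0.67],[-0.01,-0.13,0],1],[[0.21,-0.02,0.75],[-0.011,-0.146,0],1],[[0.25,-0.02,0.83],[-0.012,-0.162,0],1],[[0.25,-0.02,0.83],[-0.012,-0.162,0],1]]'
python3 -c "
from bench import *;import numpy as np;s=read_state();print(np.round(s['joints'],2),s['contact_force'],s['wrist_torque'])"
```

```text
clock: 9.8
position: [497.1, 68.7, 168.6]
ee_rot: [0.983, -0.036, 0.178, 0.007]
contact_force: [9.7, -2.6, -7.8]
gripper_width: 26.5
grasp_force: 63.0
[ 0.55  0.08 -0.8   0.5  -0.44  0.52] [ 9.72889327 -2.63715938 -7.77451594] [-0.41155517 -0.65646812  0.07760586]
```

```bash
python3 -m jog '[[[0.03,0,0],[0,0,0],1],[[0.08,0,0.08],[0,-0.018,0],1],[[0.13,-0.01,0.15],[-0.003,-0.036,0],1],[[0.19,-0.01,0.23],[-0.004,-0.054,0],1],[[0.25,-0.02,0.31],[-0.005,-0.072,0],1],[[0.32,-0.02,0.38],[-0.007,-0.09,0],1],[[0.32,-0.02,0.38],[-0.007,-0.09,0],1]]'
python3 -c "
from bench import *;import numpy as np;s=read_state();print(np.round(s['joints'],2),s['contact_force'],s['wrist_torque'])"
```

```text
clock: 10.5
position: [527.1, 66.5, 205.2]
ee_rot: [0.963, -0.035, 0.269, 0.01]
contact_force: [-6.5, 4.0, 3.9]
gripper_width: 26.9
grasp_force: 63.3
[ 0.38  0.03 -0.94  1.16 -0.25  0.04] [-6.53232134  3.95313859  3.86970095] [1.07202614 2.99791207 0.73644225]
```

The lid is at about 0.7 rad with modest forces of about ±10 N. I'll refit the arc centre from the force and position readings, lean less (to 50°), and go on in smaller pieces.

```bash
cat > arc2.py <<'E'
import numpy as np
def pose(th,lam1=50):
    lam=np.radians(31+(lam1-31)*(th-.7)/.72); ph=th+.026
    x=-190*np.cos(ph)+12*np.sin(lam); z=190*np.sin(ph)-12*np.cos(lam)
    return np.array([x*.997,-x*.075,z])/100, lam*180/np.pi/120*np.array([-.075,-.997,0])
def chunk(a,b,n,off=(0,0,0)):
    p0,l0=pose(a)
    for t in np.linspace(a,b,n+1)[1:]:
        p,l=pose(t); print('[%s,%s,1],'%([round(float(v),2) for v in p-p0+off],[round(float(v),3) for v in l-l0]),end='')
    print()
if __name__=='__main__':
    chunk(.7,.95,8,(-.01,.007,.008));chunk(.95,1.19,8);chunk(1.19,1.42,8)
E
python3 arc2.py|tr -d ' '
```

```text
[[0.03,0.0,0.05],[-0.001,-0.007,0.0],1],[[0.07,0.0,0.1],[-0.001,-0.014,0.0],1],[[0.12,-0.0,0.14],[-0.002,-0.021,0.0],1],[[0.16,-0.01,0.18],[-0.002,-0.027,0.0],1],[[0.21,-0.01,0.22],[-0.003,-0.034,0.0],1],[[0.26,-0.01,0.26],[-0.003,-0.041,0.0],1],[[0.31,-0.02,0.29],[-0.004,-0.048,0.0],1],[[0.36,-0.02,0.33],[-0.004,-0.055,0.0],1],
[[0.05,-0.0,0.03],[-0.0,-0.007,0.0],1],[[0.1,-0.01,0.06],[-0.001,-0.013,0.0],1],[[0.15,-0.01,0.09],[-0.001,-0.02,0.0],1],[[0.2,-0.02,0.12],[-0.002,-0.026,0.0],1],[[0.25,-0.02,0.15],[-0.002,-0.033,0.0],1],[[0.31,-0.02,0.17],[-0.003,-0.039,0.0],1],[[0.36,-0.03,0.19],[-0.003,-0.046,0.0],1],[[0.41,-0.03,0.22],[-0.004,-0.053,0.0],1],
[[0.05,-0.0,0.02],[-0.0,-0.006,0.0],1],[[0.11,-0.01,0.04],[-0.001,-0.013,0.0],1],[[0.16,-0.01,0.05],[-0.001,-0.019,0.0],1],[[0.21,-0.02,0.07],[-0.002,-0.025,0.0],1],[[0.27,-0.02,0.08],[-0.002,-0.032,0.0],1],[[0.32,-0.02,0.09],[-0.003,-0.038,0.0],1],[[0.38,-0.03,0.1],[-0.003,-0.044,0.0],1],[[0.43,-0.03,0.11],[-0.004,-0.05,0.0],1],
```

```bash
python3 -m jog '[[[0.03,0,0.05],[0,-0.007,0],1],[[0.07,0,0.1],[-0.001,-0.014,0],1],[[0.12,0,0.14],[-0.002,-0.02,0],1],[[0.16,-0.01,0.18],[-0.002,-0.027,0],1],[[0.21,-0.01,0.22],[-0.003,-0.034,0],1],[[0.26,-0.01,0.26],[-0.003,-0.04,0],1],[[0.31,-0.02,0.29],[-0.004,-0.048,0],1],[[0.36,-0.02,0.33],[-0.004,-0.055,0],1],[[0.36,-0.02,0.33],[-0.004,-0.055,0],1]]'
python3 -c "
from bench import *;import numpy as np;s=read_state();print(np.round(s['joints'],2),s['contact_force'],s['wrist_torque'])"
```

```text
clock: 11.4
position: [563.5, 64.1, 239.2]
ee_rot: [0.947, -0.038, 0.319, 0.015]
contact_force: [5.8, -3.3, -12.6]
gripper_width: 26.1
grasp_force: 60.0
[ 0.18  0.03 -0.92  1.63 -0.16 -0.27] [  5.83898084  -3.30223927 -12.64639318] [-0.3551545   2.04303653 -0.4104911 ]
```

j5 is at its limit (-0.16), because the tool is lining up with the forearm. I'll fit a kinematic model from the logged states so I can plan feasible leans.

```bash
cat > kin.py <<'E'
import numpy as np
from scipy.optimize import least_squares
from scipy.spatial.transform import Rotation as Ro
D=[([-1.0844,.3856,.0066,-.0005,-1.194,-.2586],(141.04,-608.3,230.2)),([.66,-.13,-.78,.37,-.69,-2.56],(429.7,56.4,231.8)),([.39,.16,-1.03,1.09,-.17,-3.1],(477.4,70.1,97.3)),([.51,.14,-.46,.01,-.96,.98],(455.4,69.2,185.2)),([.5,.3,-.56,.02,-.7,.99],(472,70.5,86.6)),([.55,.08,-.8,.5,-.44,.52],(497.1,68.7,168.6)),([.38,.03,-.94,1.16,-.25,.04],(527.1,66.5,205.2)),([.18,.03,-.92,1.63,-.16,-.27],(563.5,64.1,239.2))]
def fk(q,p,s=-1):
    h,L1,L2,L3,lat,a=p
    R=Ro.from_euler('z',q[0]);x=R.apply([0,lat,h])
    R=R*Ro.from_euler('y',q[1]);x=x+R.apply([0,0,L1])
    R=R*Ro.from_euler('y',-q[2]);x=x+R.apply([L2,0,a])
    R=R*Ro.from_euler('x',s*q[3]);R=R*Ro.from_euler('y',-q[4]);x=x+R.apply([L3,0,0])
    return x,R  # tool direction = R x-axis ; roll j6 separate
p0=[300,400,400,220,-160,0]
best=min((least_squares(lambda p:np.concatenate([fk(q,p,s)[0]-np.array(x) for q,x in D])/10,p0,loss='soft_l1') for s in(1,)),key=lambda r:r.cost) if 0 else None
fits={s:least_squares(lambda p:np.concatenate([fk(q,p,s)[0]-np.array(x) for q,x in D]),p0) for s in(1,-1)}
S=min(fits,key=lambda s:fits[s].cost);P=fits[S].x
LO=np.array([-3.14,-1.21,-1.07,-3.16,-2.99]);HI=np.array([3.14,2.06,1.41,2.05,-.16])
if __name__=='__main__':
    print(S,np.round(P,1),np.sqrt(2*fits[S].cost/24),np.round(fits[S].fun.reshape(-1,3),0).tolist())
    for q,x in D: print(np.round(fk(q,P,S)[1].apply([1,0,0]),3))
E
python3 kin.py; python3 -c "
from bench import *;from scipy.spatial.transform import Rotation as R;s=read_state();print(R.from_quat(s['ee_rot']).as_matrix().round(3))"
```

```text
-1 [154.9 637.  339.1 452.8 -93.2  93.3] 42.35067078583824 [[52.0, 45.0, 23.0], [-25.0, 8.0, -1.0], [-3.0, -49.0, -21.0], [-36.0, 54.0, 33.0], [1.0, 75.0, 28.0], [0.0, 18.0, -4.0], [9.0, -63.0, -28.0], [13.0, -127.0, -30.0]]
[-0.001  0.002 -1.   ]
[ 0.342 -0.026 -0.939]
[ 0.329 -0.027 -0.944]
[ 0.013 -0.002 -1.   ]
[ 0.016 -0.006 -1.   ]
[ 0.353 -0.023 -0.935]
[ 0.517 -0.038 -0.855]
[ 0.601 -0.052 -0.798]
[[ 0.793 -0.082  0.604]
 [-0.062 -0.997 -0.053]
 [ 0.606  0.005 -0.795]]
```

```bash
sed -i 's/h,L1,L2,L3,lat,a=p/h,L1,L2,L3,lat,a,by,cz=p/; s/R=R\*Ro.from_euler(.y.,-q\[4\]);x=x+R.apply(\[L3,0,0\])/x=x+R.apply([0,by,0]);R=R*Ro.from_euler("y",-q[4]);x=x+R.apply([L3,0,cz])/; s/p0=.*/p0=[300,400,400,220,-80,0,-80,0]/' kin.py
sed -i '/^best/d' kin.py
python3 kin.py
```

```text
-1 [ 159.2  565.8  419.8  299.4   -0.8    1.4 -159.3    0.7] 0.9578859341063461 [[-0.0, 0.0, -0.0], [-1.0, 0.0, 0.0], [-0.0, -2.0, 1.0], [0.0, -1.0, 0.0], [0.0, 1.0, -1.0], [0.0, -0.0, 1.0], [1.0, 3.0, 1.0], [0.0, -0.0, -1.0]]
[-0.001  0.002 -1.   ]
[ 0.342 -0.026 -0.939]
[ 0.329 -0.027 -0.944]
[ 0.013 -0.002 -1.   ]
[ 0.016 -0.006 -1.   ]
[ 0.353 -0.023 -0.935]
[ 0.517 -0.038 -0.855]
[ 0.601 -0.052 -0.798]
```

The model now fits to 1 mm. Next I'll check which leans are feasible along the rest of the arc and for the push.

```bash
cat > ik.py <<'E'
from kin import *
ex=np.array([.997,-.075,0]);ez=np.array([0,0,1.])
def d_of(al,yaw=0):
    e=Ro.from_euler('z',yaw,degrees=True).apply(ex);return np.cos(np.radians(al))*e-np.sin(np.radians(al))*ez
def ik(x,d,q0):
    f=lambda q:np.concatenate([(fk(q,P,S)[0]-x)/100,fk(q,P,S)[1].apply([1,0,0])-d])
    r=least_squares(f,np.clip(q0,LO+1e-3,HI-1e-3),bounds=(LO,HI));return r.x,np.linalg.norm(r.fun)
def sols(x,d):
    out=[]
    for j4 in(-3,-2.2,-1.4,-.6,0,.6,1.4,1.9):
        for j5 in(-.3,-1,-1.8):
            q,e=ik(x,d,[.3,.1,-.7,j4,j5])
            if e<.01 and not any(np.abs(q-o).max()<.1 for o in out): out.append(q)
    return out
H=np.array([661.5,57,90])
def knob_tcp(th,al,back=12):
    ph=th+.026;return H+190*(-np.cos(ph)*ex+np.sin(ph)*ez)+back*d_of(al)
if __name__=='__main__':
    for th in(.95,1.1,1.25,1.4):
        for al in(65,55,45,35,25): print(th,al,[np.round(q,2).tolist() for q in sols(knob_tcp(th,al),d_of(al))])
E
python3 ik.py
```

```text
0.95 65 [[0.5, 0.09, -0.61, 0.46, -0.55]]
0.95 55 [[0.32, 0.03, -0.89, 1.24, -0.24]]
0.95 45 []
0.95 35 []
0.95 25 [[-0.23, 0.07, -0.81, -2.82, -0.46]]
1.1 65 [[0.48, 0.12, -0.53, 0.41, -0.59]]
1.1 55 [[0.37, 0.06, -0.8, 1.05, -0.29]]
1.1 45 []
1.1 35 []
1.1 25 [[-0.22, 0.08, -0.73, -2.8, -0.39]]
1.25 65 [[0.45, 0.15, -0.44, 0.37, -0.63]]
1.25 55 [[0.38, 0.1, -0.71, 0.92, -0.32]]
1.25 45 []
1.25 35 []
1.25 25 [[-0.2, 0.1, -0.66, -2.79, -0.34]]
1.4 65 [[0.43, 0.19, -0.36, 0.34, -0.65]]
1.4 55 [[0.38, 0.14, -0.63, 0.83, -0.35]]
1.4 45 []
1.4 35 []
1.4 25 [[-0.19, 0.13, -0.6, -2.79, -0.31]]
```

A lean of about 56° below horizontal stays feasible up to θ ≈ 1.4, and the gripper body clears the lamp by about 15–25 mm. I'll continue at that lean.

```bash
cat > arc3.py <<'E'
from ik import *
import sys
def rows(cmd,al0,a,b,n,al1,r=188.5):
    for i in range(1,n+1):
        th=a+(b-a)*i/n; al=al0+(al1-al0)*i/n; ph=th+.026
        k=np.array([H[0],0,H[2]])+r*(-np.cos(ph)*ex+np.sin(ph)*ez); t=k+12*d_of(al); t[1]=70.3-.075*(t[0]-472)
        s=(t-cmd)/100; rv=(al-al0)/120*np.array([.075,.997])
        print('[[%.2f,%.2f,%.2f],[%.3f,%.3f,0],1],'%(*s,*rv),end='')
    print()
a=eval(sys.argv[1]);rows(np.array(a[:3]),*a[3:])
E
python3 arc3.py '[562.4,64.7,241.5,52.8,.96,1.17,7,56]'
python3 arc3.py '[0,0,0,56,1.17,1.17,1,56]'; python3 arc3.py '[0,0,0,56,1.17,1.37,7,56]'
```

```text
[[0.07,-0.02,-0.01],[0.000,0.004,0],1],[[0.12,-0.02,0.02],[0.001,0.008,0],1],[[0.17,-0.02,0.05],[0.001,0.011,0],1],[[0.22,-0.03,0.07],[0.001,0.015,0],1],[[0.27,-0.03,0.10],[0.001,0.019,0],1],[[0.32,-0.04,0.12],[0.002,0.023,0],1],[[0.37,-0.04,0.14],[0.002,0.027,0],1],
[[5.99,0.61,2.55],[0.000,0.000,0],1],
[[6.04,0.60,2.57],[0.000,0.000,0],1],[[6.09,0.60,2.59],[0.000,0.000,0],1],[[6.15,0.60,2.61],[0.000,0.000,0],1],[[6.20,0.59,2.62],[0.000,0.000,0],1],[[6.25,0.59,2.64],[0.000,0.000,0],1],[[6.30,0.58,2.65],[0.000,0.000,0],1],[[6.36,0.58,2.66],[0.000,0.000,0],1],
```

```bash
python3 -m jog '[[[0.06,-0.01,-0.01],[0,0.004,0],1],[[0.12,-0.02,0.02],[0.001,0.008,0],1],[[0.17,-0.02,0.05],[0.001,0.011,0],1],[[0.22,-0.03,0.07],[0.001,0.015,0],1],[[0.27,-0.03,0.1],[0.001,0.019,0],1],[[0.32,-0.04,0.12],[0.002,0.023,0],1],[[0.37,-0.04,0.14],[0.002,0.027,0],1],[[0.37,-0.04,0.14],[0.002,0.027,0],1]]'
python3 -c "
from bench import *;import numpy as np;s=read_state();print(np.round(s['joints'],2),s['contact_force'],s['wrist_torque'])"
```

```text
clock: 12.2
position: [602.0, 61.4, 258.9]
ee_rot: [0.954, -0.038, 0.296, 0.014]
contact_force: [-5.0, -2.7, 6.2]
gripper_width: 26.2
grasp_force: 58.8
[ 0.4   0.08 -0.73  0.92 -0.34  0.28] [-4.98458972 -2.74242977  6.17936819] [-0.87042716  1.58890341 -0.79189371]
```

```bash
python3 arc3.py '[602.9,61.9,257.8,55.6,1.19,1.38,7,56,190.6]'
```

```text
[[0.04,-0.02,0.03],[0.000,0.000,0],1],[[0.09,-0.02,0.04],[0.000,0.001,0],1],[[0.14,-0.02,0.06],[0.000,0.001,0],1],[[0.19,-0.03,0.07],[0.000,0.002,0],1],[[0.24,-0.03,0.08],[0.000,0.002,0],1],[[0.29,-0.04,0.09],[0.000,0.003,0],1],[[0.34,-0.04,0.10],[0.000,0.003,0],1],
```

```bash
python3 -m jog '[[[0.04,-0.01,0.03],[0,0,0],1],[[0.09,-0.01,0.04],[0,0,0],1],[[0.14,-0.02,0.06],[0,0,0],1],[[0.19,-0.02,0.07],[0,0,0],1],[[0.24,-0.03,0.08],[0,0,0],1],[[0.29,-0.03,0.09],[0,0,0],1],[[0.34,-0.04,0.1],[0,0,0],1],[[0.34,-0.04,0.1],[0,0,0],1],[[0.34,-0.04,0.1],[0,0,0],1]]'
python3 - <<'E'
from h import *
s=read_state();print(np.round(s['joints'],2),s['contact_force'],s['wrist_torque'])
g=get_image('side');f=g['frame'];cv2.imwrite('pics/up.png',cv2.cvtColor(cv2.resize(f[90:290,180:400],None,fx=3,fy=3),cv2.COLOR_RGB2BGR))
E
```

```text
clock: 13.1
position: [637.1, 59.0, 269.6]
ee_rot: [0.954, -0.036, 0.298, 0.012]
contact_force: [-2.4, 0.8, 7.5]
gripper_width: 25.7
grasp_force: 58.4
[ 0.39  0.13 -0.62  0.8  -0.37  0.41] [-2.38689082  0.75062138  7.52237131] [ 0.0084255   1.12175113 -0.1549247 ]
```

View pics/up.png

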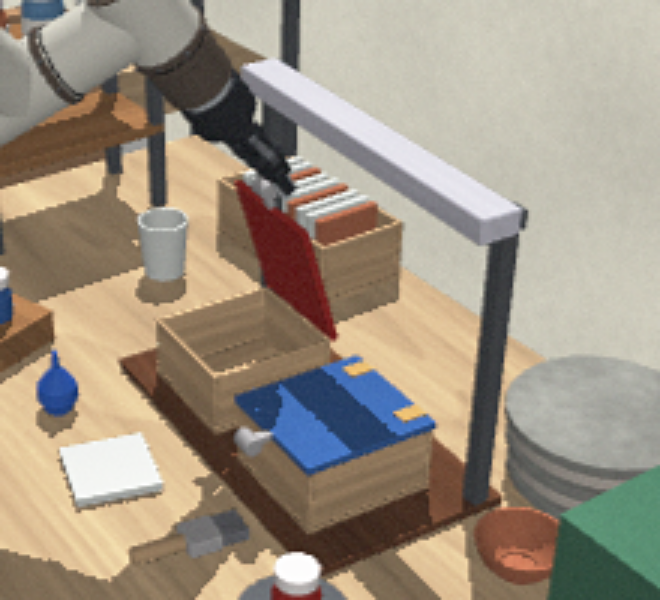

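The side view shows the red lid nearly upright (knob at (265,185) in the crop, θ ≈ 1.38), gripper body clear of the lamp, blue case shut. Next I release, back off, and push the lid's underside low and beside the knob with shut fingers. First I check that this pose is reachable.

```bash
python3 - <<'E'
from ik import *
for yo in(112,2):
  for x in(600,640,690):
    for al in(60,56,52,48): print(yo,x,al,[np.round(q,2).tolist() for q in sols(np.array([x,yo,190]),d_of(al))])
print([np.round(q,2).tolist() for q in sols(np.array([545,112,290]),d_of(56))])
E
python3 -m jog '[[[0,0,0],[0,0,0],0.2],[[0,0,0],[0,0,0],0],[[0,0,0],[0,0,0],-0.3],[[0,0,0],[0,0,0],-0.3],[[-0.05,0,0.07],[0,0,0],-0.3],[[-0.14,0.01,0.21],[0,0,0],-0.3],[[-0.28,0.02,0.41],[0,0,0],-0.3],[[-0.28,0.02,0.41],[0,0,0],-0.3]]'
python3 -c "
from bench import *;import numpy as np;s=read_state();print(np.round(s['joints'],2),s['contact_force'],s['wrist_torque'])"
```

```text
112 600 60 [[0.43, 0.19, -0.78, 1.08, -0.28]]
112 600 56 [[0.21, 0.17, -0.85, 1.77, -0.16]]
112 600 52 []
112 600 48 []
112 640 60 [[0.42, 0.25, -0.68, 0.97, -0.29]]
112 640 56 [[0.23, 0.23, -0.78, 1.65, -0.17]]
112 640 52 []
112 640 48 []
112 690 60 [[0.42, 0.33, -0.54, 0.82, -0.33]]
112 690 56 [[0.27, 0.31, -0.67, 1.45, -0.19]]
112 690 52 []
112 690 48 []
2 600 60 [[0.23, 0.16, -0.8, 0.96, -0.19]]
2 600 56 []
2 600 52 []
2 600 48 []
2 640 60 [[0.25, 0.23, -0.68, 0.8, -0.23]]
2 640 56 []
2 640 52 []
2 640 48 []
2 690 60 [[0.26, 0.31, -0.53, 0.63, -0.29]]
2 690 56 []
2 690 52 []
2 690 48 []
[[0.6, -0.02, -0.73, 0.8, -0.51]]
clock: 13.95
position: [607.7, 61.0, 311.3]
ee_rot: [0.954, -0.036, 0.298, 0.012]
contact_force: [0.4, -0.4, 0.4]
gripper_width: 55.5
grasp_force: 0.0
[ 0.46  0.05 -0.58  0.65 -0.5   0.53] [ 0.43123117 -0.39135275  0.37891319] [0.16626134 1.02545332 0.03904031]
```

```bash
python3 -m jog '[[[-0.3,0.2,0],[0,0,0],0.5],[[-0.6,0.4,0],[0.0025,0.033,0],1],[[-0.63,0.51,-0.2],[0.0025,0.033,0],1],[[-0.63,0.51,-0.2],[0.0025,0.033,0],1],[[-0.63,0.51,-0.2],[0.0025,0.033,0],1]]'
python3 -m jog '[[[0.2,0,-0.4],[0,0,0],1],[[0.4,0,-0.7],[0,0,0],1],[[0.55,0,-0.95],[0,0,0],1],[[0.65,0,-0.95],[0,0,0],1],[[0.65,0,-0.95],[0,0,0],1],[[0.65,0,-0.95],[0,0,0],1]]'
python3 - <<'E'
from h import *
s=read_state();print(np.round(s['joints'],2),s['contact_force'],s['wrist_torque'])
g=get_image('side');W=cloud(g);hsv=cv2.cvtColor(g['frame'],cv2.COLOR_RGB2HSV);h,S,v=cv2.split(hsv)
m=((h<8)|(h>172))&(S>150)&(v>50)&(W[...,2]>110)&(W[...,2]<270)&(W[...,1]>-40)&(W[...,1]<150)&(W[...,0]>560)&(W[...,0]<760)
Q=W[m];x=Q@np.array([.997,-.075,0]);k=np.polyfit(Q[:,2],x,1);print(m.sum(),'x at z93',np.polyval(k,93)/.997+.075*57,'angle',np.pi/2+np.arctan(k[0]),'y',Q[:,1].min(),Q[:,1].max())
E
```

```text
clock: 14.45
position: [544.3, 110.8, 286.9]
ee_rot: [0.964, -0.036, 0.262, 0.013]
contact_force: [0.1, -0.3, 0.7]
gripper_width: -0.2
grasp_force: 0.0
clock: 15.05
position: [610.5, 111.0, 194.8]
ee_rot: [0.964, -0.037, 0.264, 0.011]
contact_force: [-0.5, 0.0, 0.3]
gripper_width: -0.2
grasp_force: 0.0
[ 0.42  0.2  -0.76  1.08 -0.28  0.07] [-0.47826906  0.04395226  0.25833547] [ 0.10132661  1.01004794 -0.00606863]
614 x at z93 661.953303257694 angle 1.2830125488668431 y -24.59126790304632 136.84722039248825
```

```bash
python3 -m jog '[[[0.03,0,0],[0,0,0],1],[[0.06,0,0],[0,0,0],1],[[0.09,-0.01,0],[0,0,0],1],[[0.12,-0.01,0],[0,0,0],1],[[0.15,-0.01,0],[0,0,0],1],[[0.18,-0.01,0],[0,0,0],1],[[0.21,-0.02,0],[0,0,0],1]]'
cat > look.py <<'E'
from h import *
s=read_state();print(np.round(s['joints'],2),np.round(s['contact_force'],1),np.round(s['wrist_torque'],2))
g=get_image('side');W=cloud(g);hsv=cv2.cvtColor(g['frame'],cv2.COLOR_RGB2HSV);h,S,v=cv2.split(hsv)
m=((h<8)|(h>172))&(S>150)&(v>50)&(W[...,2]>110)&(W[...,2]<270)&(W[...,1]>-40)&(W[...,1]<150)&(W[...,0]>560)&(W[...,0]<790)
Q=W[m];x=Q@np.array([.997,-.075,0]);k=np.polyfit(Q[:,2],x,1);print(m.sum(),'x at z93',np.polyval(k,93)/.997+.075*57,'angle',np.pi/2+np.arctan(k[0]))
E
python3 look.py
```

```text
clock: 15.8
position: [630.5, 109.1, 192.6]
ee_rot: [0.964, -0.036, 0.262, 0.012]
contact_force: [-0.6, 0.9, -0.8]
gripper_width: -0.1
grasp_force: 0.5
[ 0.42  0.23 -0.71  1.03 -0.29  0.13] [-0.6  0.9 -0.8] [0.23 1.29 0.11]
627 x at z93 661.7905748925897 angle 1.337979087700563
```

```bash
python3 -m jog '[[[0.03,0,0],[0,0,0],1],[[0.06,0,0],[0,0,0],1],[[0.09,-0.01,0],[0,0,0],1],[[0.12,-0.01,0],[0,0,0],1],[[0.15,-0.01,0],[0,0,0],1]]'
python3 look.py
```

```text
clock: 16.35
position: [645.7, 107.8, 192.9]
ee_rot: [0.964, -0.037, 0.262, 0.012]
contact_force: [-1.4, -0.4, 0.1]
gripper_width: -0.3
grasp_force: 0.4
[ 0.41  0.26 -0.67  0.99 -0.29  0.18] [-1.4 -0.4  0.1] [ 0.01  1.11 -0.02]
767 x at z93 661.9969222014347 angle 1.4712636463356825
```

```bash
python3 -m jog '[[[0.03,0,0],[0,0,0],1],[[0.06,0,0],[0,0,0],1],[[0.09,-0.01,0],[0,0,0],1],[[0.12,-0.01,0],[0,0,0],1],[[0.15,-0.01,0],[0,0,0],1],[[0.15,-0.01,0],[0,0,0],1]]'
python3 -m jog '[[[-0.06,0,0],[0,0,0],1],[[-0.12,0.01,-0.05],[0,0,0],1],[[-0.12,0.01,-0.3],[0,0,0],1],[[-0.12,0.01,-0.3],[0,0,0],1],[[-0.07,0.01,-0.3],[0,0,0],1],[[-0.04,0.01,-0.3],[0,0,0],1],[[-0.02,0,-0.3],[0,0,0],1],[[0,0,-0.3],[0,0,0],1]]'
python3 look.py
```

```text
clock: 17.0
position: [660.9, 107.1, 192.9]
ee_rot: [0.964, -0.037, 0.263, 0.012]
contact_force: [-1.1, 1.1, 0.2]
gripper_width: 0.2
grasp_force: 0.0
clock: 17.8
position: [661.0, 107.5, 163.7]
ee_rot: [0.964, -0.036, 0.263, 0.012]
contact_force: [-1.1, -0.4, -0.0]
gripper_width: -0.2
grasp_force: 0.4
[ 0.3   0.31 -0.72  1.33 -0.2  -0.08] [-1.1 -0.4 -0. ] [ 0.04  1.11 -0.06]
907 x at z93 661.9766275660455 angle 1.6248885062987584
```

```bash
python3 -m jog '[[[0.01,0,0],[0,0,0],1],[[0.02,0,0],[0,0,0],1],[[0.03,0,0],[0,0,0],1],[[0.04,0,0],[0,0,0],1],[[0.05,0,0],[0,0,0],1],[[0.05,0,0],[0,0,0],1]]'
python3 look.py
```

```text
clock: 18.45
position: [665.5, 107.0, 162.8]
ee_rot: [0.964, -0.037, 0.262, 0.012]
contact_force: [-0.4, -0.1, -0.0]
gripper_width: -0.1
grasp_force: 0.0
[ 0.31  0.31 -0.7   1.3  -0.2  -0.06] [-0.4 -0.1 -0. ] [ 0.1   1.05 -0.01]
942 x at z93 662.2283141394399 angle 1.6816050303006482
```

```bash
python3 -m jog '[[[0.01,0,0],[0,0,0],1],[[0.02,0,0],[0,0,0],1],[[0.02,0,0],[0,0,0],1]]'
python3 look.py
```

```text
clock: 18.8
position: [667.4, 106.8, 162.7]
ee_rot: [0.964, -0.037, 0.262, 0.012]
contact_force: [-0.3, -0.1, 0.6]
gripper_width: -0.1
grasp_force: 0.1
[ 0.31  0.32 -0.7   1.29 -0.2  -0.05] [-0.3 -0.1  0.6] [ 0.03  1.1  -0.01]
961 x at z93 662.2661074723934 angle 1.7056198928439001
```

```bash
cat > chk.py <<'E'
from bench import *;import numpy as np,sys
s=read_state();f=s['contact_force'];print('F',np.round(f,1));sys.exit(0 if f[0]>-3 else 1)
E
python3 -m jog '[[[0.01,0,0],[0,0,0],1],[[0.02,0,0],[0,0,0],1],[[0.02,0,0],[0,0,0],1]]' | grep -E "posi|force" && python3 chk.py && python3 look.py && \
python3 -m jog '[[[0.01,0,0],[0,0,0],1],[[0.02,0,0],[0,0,0],1],[[0.02,0,0],[0,0,0],1]]' | grep -E "posi|force" && python3 chk.py && python3 look.py && \
python3 -m jog '[[[0.01,0,0],[0,0,0],1],[[0.02,0,0],[0,0,0],1],[[0.02,0,0],[0,0,0],1]]' | grep -E "posi|force" && python3 chk.py && python3 look.py && \
python3 -m jog '[[[0.01,0,0],[0,0,0],1],[[0.02,0,0],[0,0,0],1],[[0.02,0,0],[0,0,0],1]]' | grep -E "posi|force" && python3 chk.py && python3 look.py && \
python3 -m jog '[[[0.01,0,0],[0,0,0],1],[[0.02,0,0],[0,0,0],1],[[0.02,0,0],[0,0,0],1]]' | grep -E "posi|force" && python3 chk.py && python3 look.py
```

```text
position: [669.6, 107.0, 162.9]
contact_force: [0.4, 0.2, -0.0]
grasp_force: 0.1
F [ 0.4  0.2 -0. ]
[ 0.31  0.32 -0.69  1.28 -0.21 -0.04] [ 0.4  0.2 -0. ] [ 0.08  1.07 -0.02]
980 x at z93 661.8974113407678 angle 1.7354495593237536
position: [671.6, 107.1, 162.9]
contact_force: [-1.2, 0.6, 0.8]
grasp_force: 0.0
F [-1.2  0.6  0.8]
[ 0.31  0.32 -0.69  1.27 -0.21 -0.03] [-1.2  0.6  0.8] [ 0.05  1.   -0.01]
1006 x at z93 662.170910358888 angle 1.7583152087409553
position: [673.6, 107.0, 162.9]
contact_force: [-0.0, -0.0, 0.5]
grasp_force: 0.0
F [-0.  -0.   0.5]
[ 0.32  0.33 -0.68  1.26 -0.21 -0.03] [-0.  -0.   0.5] [ 0.09  1.03 -0.03]
999 x at z93 662.2653133529643 angle 1.780998706096745
position: [675.6, 107.0, 162.9]
contact_force: [-0.6, 0.6, 0.1]
grasp_force: 0.0
F [-0.6  0.6  0.1]
[ 0.32  0.33 -0.68  1.25 -0.21 -0.02] [-0.6  0.6  0.1] [ 0.05  1.03 -0.03]
1022 x at z93 662.3567719874562 angle 1.8043528842766194
position: [677.6, 107.1, 162.9]
contact_force: [-0.1, 0.6, 0.4]
grasp_force: 0.0
F [-0.1  0.6  0.4]
[ 0.32  0.33 -0.67  1.24 -0.21 -0.01] [-0.1  0.6  0.4] [ 0.09  1.05 -0.02]
1037 x at z93 662.3582636601676 angle 1.8288909432068974
```

```bash
python3 -m jog '[[[0.01,0,0],[0,0,0],1],[[0.02,0,0],[0,0,0],1],[[0.02,0,0],[0,0,0],1]]' | grep -E "posi|force" && python3 chk.py && python3 look.py && \
python3 -m jog '[[[0.01,0,0],[0,0,0],1],[[0.02,0,0],[0,0,0],1],[[0.02,0,0],[0,0,0],1]]' | grep -E "posi|force" && python3 chk.py && python3 look.py && \
python3 -m jog '[[[0.01,0,0],[0,0,0],1],[[0.02,0,0],[0,0,0],1],[[0.02,0,0],[0,0,0],1]]' | grep -E "posi|force" && python3 chk.py && python3 look.py && \
python3 -m jog '[[[0.01,0,0],[0,0,0],1],[[0.02,0,0],[0,0,0],1],[[0.02,0,0],[0,0,0],1]]' | grep -E "posi|force" && python3 chk.py && python3 look.py && \
python3 -m jog '[[[0.01,0,0],[0,0,0],1],[[0.02,0,0],[0,0,0],1],[[0.02,0,0],[0,0,0],1]]' | grep -E "posi|force" && python3 chk.py && python3 look.py; python3 look.py
```

```text
position: [679.6, 107.0, 162.9]
contact_force: [0.6, 0.2, -0.3]
grasp_force: 0.0
F [ 0.6  0.2 -0.3]
[ 0.32  0.34 -0.67  1.23 -0.21  0.  ] [ 0.6  0.2 -0.3] [0.13 1.02 0.01]
1044 x at z93 662.0536332713682 angle 1.8578106382041666
position: [681.6, 107.0, 162.9]
contact_force: [-0.5, -0.6, 0.5]
grasp_force: 0.0
F [-0.5 -0.6  0.5]
[ 0.32  0.34 -0.66  1.22 -0.22  0.01] [-0.5 -0.6  0.5] [0.07 0.99 0.01]
1062 x at z93 662.4664693074727 angle 1.8774954598348628
position: [682.0, 107.0, 162.7]
contact_force: [-8.7, 0.4, 5.0]
grasp_force: 5.1
F [-8.7  0.4  5. ]
[ 0.33  0.34 -0.66  1.21 -0.22  0.02] [-8.7  0.4  5. ] [0.2  2.61 0.01]
1052 x at z93 662.7328217064079 angle 1.8767386919597204
```

The stop is felt: the force jumped to about -9 N at θ ≈ 1.88 and the lid stopped advancing. I'll retreat, straighten the tool and go above the wheel.

```bash
python3 -m jog '[[[-0.1,0,0],[0,0,0],1],[[-0.3,0,0],[0,0,0],1],[[-0.6,0,0.4],[0,0,0],1],[[-0.9,0,0.8],[0,0,0],1],[[-1,0,0.9],[0,0,0],1],[[-1,0,0.9],[0,0,0],1]]' | grep -E "posi|contact"; python3 look.py
python3 -m jog '[[[-0.5,-0.2,0],[0,0,0],0],[[-1,-0.5,0],[0.019,0.249,0],-1],[[-1,-0.5,0],[0.019,0.249,0],-1],[[-1,-0.5,0],[0.019,0.249,0],-1],[[-1,-0.5,0],[0.019,0.249,0],-1],[[-1,-0.5,0],[0.019,0.249,0],-1]]' | grep -E "posi|rot"
python3 -m jog '[[[-0.2,-0.5,0],[0,0,0],-1],[[-0.4,-1,0],[0,0,0],-1],[[-0.4,-1,0],[0,0,0],-1]]' | grep -E "posi"
python3 -m jog '[[[-0.1,-0.5,0],[0,0,0],-1],[[-0.2,-1,0],[0,0,0],-1],[[-0.2,-1,0],[0,0,0],-1]]' | grep -E "posi"
python3 -m jog '[[[-0.1,-0.5,0],[0,0,0],-1],[[-0.2,-1,0],[0,0,0],-1],[[-0.2,-1,0],[0,0,0],-1]]' | grep -E "posi"
python3 -m jog '[[[-0.1,-0.5,0],[0,0,0],-1],[[-0.26,-0.9,-0.3],[0,0,0],-1],[[-0.26,-0.9,-0.5],[0,0,0],-1],[[-0.26,-0.9,-0.5],[0,0,0],-1]]'
python3 - <<'E'
from h import *
s=read_state();print(np.round(s['joints'],2),np.round(s['position'],1))
for n in('top','side'):
    g=get_image(n);W=cloud(g);hsv=cv2.cvtColor(g['frame'],cv2.COLOR_RGB2HSV);h,S,v=cv2.split(hsv)
    f=g['frame']
    u,v=map(int,proj(g,np.array([376,-332,100])))
    u=min(max(u,80),431);v=min(max(v,60),323)
    c=f[v-60:v+60,u-80:u+80];cv2.imwrite(f'pics/k_{n}.png',cv2.cvtColor(cv2.resize(c,None,fx=2.5,fy=2.5),cv2.COLOR_RGB2BGR));print(n,u,v)
    m=((h<6)|(h>174))&(S>150)&(W[...,2]>40)&(W[...,2]<110)&(np.hypot(W[...,0]-376,W[...,1]+332)<60)
    if m.sum(): print('red',m.sum(),np.round(np.median(W[m],0)),np.round(W[m].min(0)),np.round(W[m].max(0)))
a=[cv2.imread(f'pics/k_{n}.png') for n in('top','side')];cv2.imwrite('pics/j.png',np.hstack(a))
E
```

```text
position: [582.7, 109.1, 258.2]
contact_force: [0.3, 0.5, 0.3]
[ 0.55  0.09 -0.66  0.7  -0.48  0.37] [0.3 0.5 0.3] [0.21 0.92 0.06]
1098 x at z93 662.4081290167471 angle 1.8789016670290022
position: [487.5, 56.9, 252.2]
ee_rot: [0.999, -0.039, 0.004, 0.002]
position: [440.8, -46.9, 251.4]
position: [421.5, -147.4, 251.8]
position: [401.9, -247.0, 251.6]
clock: 24.2
position: [374.9, -332.5, 198.8]
ee_rot: [0.999, -0.039, 0.0, 0.001]
contact_force: [-0.4, -0.3, 0.4]
gripper_width: 85.3
grasp_force: 0.0
[-0.4   0.2  -0.34  0.   -1.03  1.89] [ 374.9 -332.5  198.8]
top 338 213
side 277 281
red 192 [ 364. -349.   72.] [ 352. -359.   47.] [ 397. -323.   92.]
```

View pics/j.png

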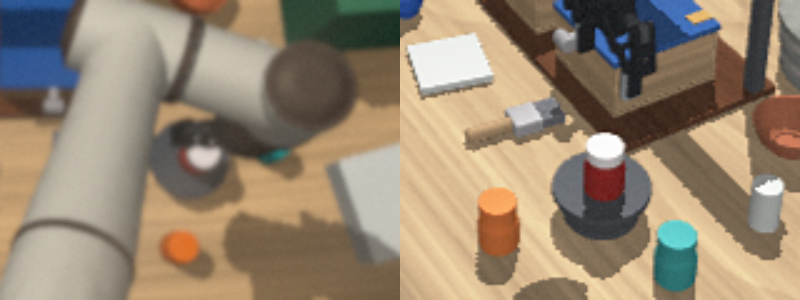

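The crop shows the red jar on the wheel at (605,170) in its side half, with the orange and turquoise look-alikes well clear on either side. The jar axis is ≈ (375,-333), right under the tool, so I'll descend and grasp.

```bash
python3 -m jog '[[[0,-0.01,-0.4],[0,0,0],-1],[[0,-0.01,-0.7],[0,0,0],-1],[[0,-0.01,-0.9],[0,0,0],-1],[[0,-0.01,-0.9],[0,0,0],-1]]' | grep -E "posi|contact"
python3 -m jog '[[[0,0,-0.2],[0,0,0],-1],[[0,0,-0.35],[0,0,0],-1],[[0,0,-0.5],[0,0,0],-1],[[0,0,-0.5],[0,0,0],-1]]' | grep -E "posi|contact"
python3 -m jog '[[[0,0,0],[0,0,0],0],[[0,0,0],[0,0,0],0.5],[[0,0,0],[0,0,0],1],[[0,0,0],[0,0,0],1],[[0,0,0],[0,0,0],1],[[0,0,0],[0,0,0],1],[[0,0,0],[0,0,0],1]]'
```

```text
position: [377.2, -332.6, 111.7]
contact_force: [-0.1, -0.3, -0.2]
position: [378.2, -333.6, 63.4]
contact_force: [-0.6, 0.9, 0.2]
clock: 25.8
position: [378.5, -334.3, 64.9]
ee_rot: [0.999, -0.037, 0.006, 0.003]
contact_force: [-1.5, 3.4, 7.5]
gripper_width: 45.6
grasp_force: 60.5
```

```bash
python3 -m jog '[[[0,0,0.1],[0,0,0],1],[[0,0,0.3],[0,0,0],1],[[0,0,0.6],[0,0,0],1],[[0,0,1],[0,0,0],1],[[0,0,1],[0,0,0],1]]' | grep -E "posi|contact|width"
python3 -m jog '[[[0,0.2,0.1],[0,0,0],1],[[0.1,0.5,0.3],[0,0,0],1],[[0.2,0.8,0.3],[0,0,0],1],[[0.2,1,0.3],[0,0,0],1]]' | grep -E "posi|contact|width"
python3 -m jog '[[[0.1,0.3,0],[0,0,0],1],[[0.2,0.6,0],[0,0,0],1],[[0.3,1,0],[0,0,0],1]]' | grep -E "posi"
python3 -m jog '[[[0.1,0.3,0],[0,0,0],1],[[0.2,0.6,0],[0,0,0],1],[[0.3,1,0],[0,0,0],1]]' | grep -E "posi"
python3 -m jog '[[[0.2,0.3,0],[0,0,0],1],[[0.4,0.6,0],[0,0,0],1],[[0.6,0.9,0],[0,0,0],1],[[0.7,1,0],[0,0,0],1],[[0.7,1,0],[0,0,0],1],[[0.7,1,0],[0,0,0],1]]'
python3 - <<'E'
from h import *
s=read_state();print(np.round(s['joints'],2),np.round(s['position'],1))
g=get_image('side');f=g['frame'];cv2.imwrite('pics/carry.png',cv2.cvtColor(cv2.resize(f[90:290,180:400],None,fx=3,fy=3),cv2.COLOR_RGB2BGR))
E
python3 look.py
```

```text
position: [380.5, -336.0, 168.9]
contact_force: [0.7, -0.2, -2.0]
gripper_width: 45.4
position: [397.9, -232.6, 193.2]
contact_force: [0.1, 0.4, -2.8]
gripper_width: 45.7
position: [426.9, -133.2, 192.5]
position: [456.8, -33.2, 192.5]
clock: 27.9
position: [526.4, 65.4, 192.1]
ee_rot: [0.999, -0.037, 0.003, 0.003]
contact_force: [-1.0, -0.1, -2.6]
gripper_width: 45.5
grasp_force: 62.3
[ 0.43  0.26 -0.29  0.01 -1.02  1.06] [526.4  65.4 192.1]
[ 0.43  0.25 -0.29  0.01 -1.02  1.06] [ 0.1 -0.2 -1.9] [0.04 0.02 0.02]
1104 x at z93 662.4423238721399 angle 1.8800401007418799
```

View pics/carry.png

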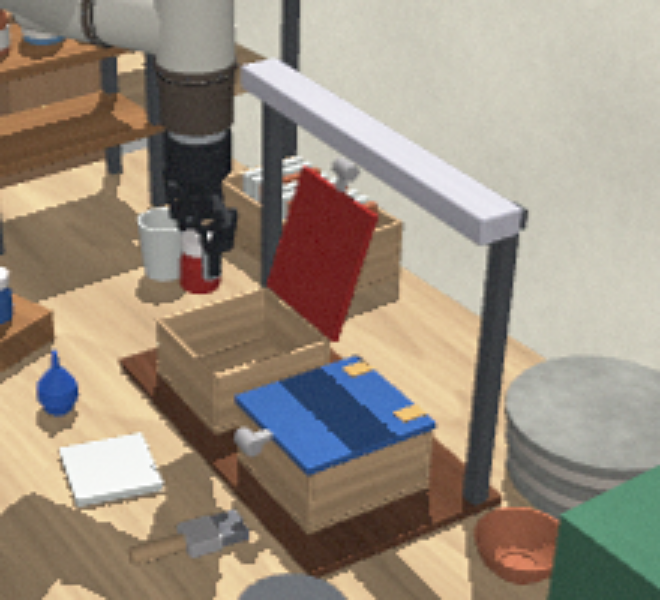

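The jar hangs upright at (200,265) in the crop; the red lid rests on its stop, the red case is open, and the blue case is shut. Now I'll move it over the case and lower it.

```bash
python3 -m jog '[[[0.2,-0.01,0],[0,0,0],1],[[0.38,-0.02,0],[0,0,0],1],[[0.38,-0.02,0],[0,0,0],1],[[0.38,-0.02,-0.3],[0,0,0],1],[[0.38,-0.02,-0.6],[0,0,0],1],[[0.38,-0.02,-0.8],[0,0,0],1],[[0.38,-0.02,-0.95],[0,0,0],1],[[0.38,-0.02,-0.95],[0,0,0],1]]' | grep -E "posi|contact|width|rot"
python3 -m jog '[[[0,0,-0.15],[0,0,0],1],[[0,0,-0.3],[0,0,0],1],[[0,0,-0.4],[0,0,0],1],[[0,0,-0.45],[0,0,0],1],[[0,0,-0.48],[0,0,0],1],[[0,0,-0.48],[0,0,0],1]]' | grep -E "posi|contact|width|rot"
python3 -c "
from bench import *;import numpy as np;s=read_state();print(np.round(s['joints'],2),s['contact_force'],s['wrist_torque'])"
```

```text
position: [562.7, 62.6, 95.7]
ee_rot: [0.999, -0.038, 0.001, 0.003]
contact_force: [0.1, -0.0, -2.5]
gripper_width: 45.4
position: [565.5, 64.0, 50.1]
ee_rot: [0.999, -0.037, 0.004, 0.002]
contact_force: [-0.8, -0.4, -3.6]
gripper_width: 45.1
[ 0.4   0.48 -0.36  0.01 -0.72  1.09] [-0.78868721 -0.39647824 -3.58372003] [0.03281971 0.00338665 0.027548  ]
```

```bash
cat > chkz.py <<'E'
from bench import *;import numpy as np,sys
s=read_state();f=s['contact_force'];print('F',np.round(f,1),'z',round(s['position'][2],1));sys.exit(0 if f[2]<0.5 else 1)
E
python3 -m jog '[[[0,0,-0.02],[0,0,0],1],[[0,0,-0.04],[0,0,0],1],[[0,0,-0.06],[0,0,0],1],[[0,0,-0.08],[0,0,0],1],[[0,0,-0.08],[0,0,0],1]]' >/dev/null; python3 chkz.py && \
python3 -m jog '[[[0,0,-0.01],[0,0,0],1],[[0,0,-0.015],[0,0,0],1],[[0,0,-0.015],[0,0,0],1]]' >/dev/null && python3 chkz.py && \
python3 -m jog '[[[0,0,-0.005],[0,0,0],1],[[0,0,-0.01],[0,0,0],1],[[0,0,-0.01],[0,0,0],1]]' >/dev/null && python3 chkz.py && \
python3 -m jog '[[[0,0,-0.005],[0,0,0],1],[[0,0,-0.01],[0,0,0],1],[[0,0,-0.01],[0,0,0],1]]' >/dev/null && python3 chkz.py && \
python3 -m jog '[[[0,0,-0.005],[0,0,0],1],[[0,0,-0.01],[0,0,0],1],[[0,0,-0.01],[0,0,0],1]]' >/dev/null && python3 chkz.py && \
python3 -m jog '[[[0,0,-0.005],[0,0,0],1],[[0,0,-0.01],[0,0,0],1],[[0,0,-0.01],[0,0,0],1]]' >/dev/null && python3 chkz.py && \
python3 -m jog '[[[0,0,-0.005],[0,0,0],1],[[0,0,-0.01],[0,0,0],1],[[0,0,-0.01],[0,0,0],1]]' >/dev/null && python3 chkz.py
```

```text
F [ 0.6 -0.3 -2.8] z 41.5
F [ 0.7 -0.9 -1.6] z 40.3
F [ 0.4 -0.4 -2.6] z 39.3
F [-0.5  0.4 -3.2] z 38.2
F [-2.3  0.6  3.5] z 38.0
```

The jar touched the floor at the expected height (+3.5 N). I'll open gently and rise.

```bash
python3 -m jog '[[[0,0,0],[0,0,0],-0.1],[[0,0,0],[0,0,0],-0.2],[[0,0,0],[0,0,0],-0.4],[[0,0,0],[0,0,0],-0.5],[[0,0,0],[0,0,0],-0.5],[[0,0,0],[0,0,0],-0.5]]' | grep -E "posi|contact|width"
python3 -m jog '[[[0,0,0.05],[0,0,0],-0.5],[[0,0,0.2],[0,0,0],-0.5],[[0,0,0.5],[0,0,0],-0.5],[[0,0,0.8],[0,0,0],-0.5],[[0,0,1],[0,0,0],-0.5],[[0,0,1],[0,0,0],-0.5]]' | grep -E "posi|contact|width"
python3 -m jog '[[[-0.2,0,0.4],[0,0,0],-0.5],[[-0.6,-0.2,0.8],[0,0,0],-0.5],[[-1,-0.5,1],[0,0,0],-0.5],[[-1,-0.5,1],[0,0,0],-0.5],[[-1,-0.5,1],[0,0,0],-0.5]]' | grep -E "clock|posi|contact|width"
python3 - <<'E'
from h import *
for n in('top','side'):
    g=get_image(n);f=g['frame'];u,v=map(int,proj(g,np.array([566,64,60])));print(n,u,v)
    c=f[v-60:v+60,u-80:u+80];cv2.imwrite(f'pics/k_{n}.png',cv2.cvtColor(cv2.resize(c,None,fx=2.5,fy=2.5),cv2.COLOR_RGB2BGR))
    W=cloud(g);d=np.hypot(W[...,0]-566,W[...,1]-64)<45;m=d&(f.min(-1)>150)&(W[...,2]<120);
    if m.sum():print('cap',m.sum(),np.round(np.median(W[m],0)),np.round(W[m].max(0)))
a=[cv2.imread(f'pics/k_{n}.png') for n in('top','side')];cv2.imwrite('pics/end.png',np.hstack(a))
E
python3 look.py
```

```text
position: [565.5, 64.0, 37.3]
contact_force: [-0.6, 0.2, 0.4]
gripper_width: 63.9
position: [567.5, 64.6, 141.2]
contact_force: [-0.6, 0.1, 0.2]
gripper_width: 64.0
clock: 32.8
position: [464.3, 13.3, 238.2]
contact_force: [0.8, -0.4, -0.3]
gripper_width: 64.5
top 221 171
side 256 208
cap 93 [560.  57.  82.] [587.  88.  88.]
[ 0.39  0.1  -0.36  0.01 -1.1   1.11] [ 0.7 -0.1 -0.2] [0.1  0.04 0.05]
1097 x at z93 662.1168553335627 angle 1.881276896576805
```

View pics/end.png

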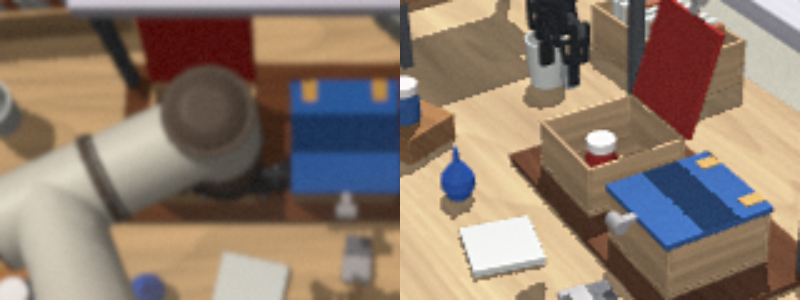

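The side half shows the red jar upright in the red case at (600,148), cap top at z ≈ 83–88 as it should be. The red lid is back on its stop (1.88), the blue case is shut, and the robot is clear, so I'm handing in.

```bash
python3 -c "
from bench import *;print(job_done())"
```

```text
the job is handed in; nothing more can be done
None
```

I opened the red lid to its stop (felt at about 1.88 rad) and set the red jar gently upright in the red case; it was still standing there, and the blue case still shut, when I handed in at about 33 s of the 72 s allowed.

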